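Feed the row of bottle spacers to the end stop and bolt it in

TASK

Push the four cardboard spacers along the feed rail as one touching row, from behind, until the first one is fully home against the end stop, then push the keeper bolt all the way in across the rail behind the last spacer. Do it all by pushing with the fingertips: do not lift any spacer off the rail or pull the row apart, and leave the nozzle, the cap and the beaker where they stand.

Things in the scene. Friction and masses are not known exactly. Their poses are not given: they have to be found in the camera images.
- rail: Fixed aluminium feed rail, a low open-topped channel from x = -165 mm (open end) to the end stop at x = 170 mm. Origin: underside, on the centre line; +x along the rail towards the stop, +y across it to the keeper bolt's side (towards the robot), z up. Channel floor 5 mm above the worktop; side walls 24 mm apart, 11 mm high, so the spacers stand 18 mm above them.
- stop_face (a point): Centre of the end stop's face, where the row comes to rest, 17 mm above the worktop. The stop is a dark steel block 40 mm wide, 34 mm high. With the row fully home, the row's rear face is at rail x = -14 mm.
- keeper_guide (a point): Centre of the top of the keeper bolt's fixed dark steel guide block, 26 mm above the worktop, beside the rail: the block spans rail x = -39 to -11 mm and y = 26 to 52 mm.
- spacer_1: Folded brown cardboard bottle spacer, a block 47.1 x 21 x 24.5 mm, 12 g: the leading spacer, nearest the end stop. Origin: centre of its underside; its long axis x points along the rail towards the end stop. All four stand touching in one row on the channel floor, tops 29.5 mm above the worktop; the row is 184 mm long.
- spacer_2: Folded brown cardboard bottle spacer, a block 45.2 x 21 x 24.5 mm, 12 g: the second in the row. Origin: centre of its underside; its long axis x points along the rail towards the end stop. All four stand touching in one row on the channel floor, tops 29.5 mm above the worktop; the row is 184 mm long.
- spacer_3: Folded brown cardboard bottle spacer, a block 45.5 x 21 x 24.5 mm, 12 g: the third in the row. Origin: centre of its underside; its long axis x points along the rail towards the end stop. All four stand touching in one row on the channel floor, tops 29.5 mm above the worktop; the row is 184 mm long.
- spacer_5: Folded brown cardboard bottle spacer, a block 46.3 x 21 x 24.5 mm, 12 g: the last in the row, farthest from the end stop; the row is pushed on its free rear face. Origin: centre of its underside; its long axis x points along the rail towards the end stop. All four stand touching in one row on the channel floor, tops 29.5 mm above the worktop; the row is 184 mm long.
- keeper (a joint): Keeper bolt: steel bar, 10 mm wide, 12 to 20 mm above the worktop, sliding in the rail's -y direction at rail x = -25 mm. 0 = drawn back (tip 26 mm from the rail's centre line), 0.040 m = fully shot across the rail, at its limit. Stays where left, takes about 2 N. It meets the spacers, so it closes only when the row is home, 6 mm behind the last one.
- keeper_tab (a point): Centre of the outer face of the bolt's black upright push tab, 23 mm above the worktop. Tab: 22 mm wide along the rail, 8 mm thick, from 7 to 39 mm above the worktop. Drawn back, this face is at rail y = 102 mm; pushed in the rail's -y direction it moves with the bolt by the full 40 mm.
- spare_nozzle: Bystander: pale turned filling nozzle, 34 mm across, 52 mm high, standing loose on the far side of the rail. Origin: centre of its underside.
- cap_05: Bystander: loose dark green bottle cap, 44 mm across, 16 mm high, on the near side of the rail towards the end stop. Origin: centre of its underside.
- beaker: Bystander: loose measuring beaker with a handle, 82 x 109 x 108 mm, standing to the left of the rail's end stop. Origin: on its underside, near the middle.
Not all that is in view belongs to the job. What is shaped like the spacer_1 but green or white is not meant. Leave any turquoise look-alike of the spacer_2 alone.

How it is judged:
On the way:
1. the row is home against the end stop while the keeper bolt is still drawn back (x of spacer_1 in the frame of rail above 0.1435 m and x of spacer_5 in the frame of rail above 0.0035 m and value of joint keeper below 0.012 m), for 0.2 s.
At the end, for the whole second after the job is handed in: The first spacer is within 3 mm of the end stop and the last within 6 mm of its home place, all four lie at rest on the channel floor, and the keeper bolt is shot at least 36 of its 40 mm across the rail behind them (x of spacer_1 in the frame of rail above 0.1435 m and x of spacer_5 in the frame of rail above 0.0035 m and value of joint keeper above 0.036 m and z of spacer_1 in the frame of rail between 0.002 and 0.008 m and z of spacer_2 in the frame of rail between 0.002 and 0.008 m and z of spacer_3 in the frame of rail between 0.002 and 0.008 m and z of spacer_5 in the frame of rail between 0.002 and 0.008 m and y of spacer_1 in the frame of rail between -0.005 and 0.005 m and y of spacer_2 in the frame of rail between -0.005 and 0.005 m and y of spacer_3 in the frame of rail between -0.005 and 0.005 m and y of spacer_5 in the frame of rail between -0.005 and 0.005 m and linear speed of each of spacer_1, spacer_2, spacer_3, spacer_5 below 0.02 m/s); the robot touches nothing.
It fails at once if a spacer is lifted more than 10 mm off the channel floor (z of any of spacer_1, spacer_2, spacer_3, spacer_5 in the frame of rail above 0.015 m).
It fails at once if the row is pulled apart by more than 15 mm in all (distance between spacer_1 and spacer_5 above 0.1525 m).
It fails at once if the nozzle, the cap or the beaker is moved by more than 20 mm (distance of any of spare_nozzle, cap_05, beaker from where it was at the start of the episode above 0.02 m).
It also fails if it takes over 43 s, if anything falls off the work surface, if the arm or the gripper's body presses on something with over 40 N, if the wrist force passes 120 N, or if a joint passes its speed limit or range.

ROBOT

A 6-joint arm with a two-finger parallel gripper is mounted at the origin on a cart in front of the work surface, level with it; the furniture and walls round the work are solid. World frame = base frame: x ahead of the robot, y to its left, z up, the work surface at z = 0. Lengths are in m, angles in rad, forces in N, time in s.
With the tool pointing down it reaches from about 0.25 to 0.775 m from the base axis. Payload 4 kg.
Tool frame: the origin (TCP) lies between the finger pads; the fingertips stand 14 mm ahead of it and the grasp point (between the pads) lies 5 mm behind it (robot.tips_ahead is the distance from the TCP to the fingertips, in m); z points along the fingers, y is the direction in which the jaws open and shut (so a half turn about z gives the same grasp; the last joint's range is limited). The gripper opens to 94 mm and grips with 3 to 60 N. Pads are 16 mm wide; open, the fingers measure 119 mm over their backs; the gripper's body (75 mm by 177 mm) begins 78 mm behind the grasp point.
Start: joints at [1.227, 0.087, 1.371, -0, 1.684, -0.103], TCP at [0.131, 0.534, 0.22] pointing down, gripper open.
Joint ranges: [-3.1, 3.1], [-0.76, 2.03], [0.27, 2.55], [-1.08, 4.22], [0.17, 2.65], [-2.57, 2.57]. Speed limits (rad/s): [2.79, 2.79, 3.14, 3.14, 3.14, 3.14].

INTERFACE

Orientations are given as [roll, pitch, yaw] about the fixed x, y, z axes, in that order (R = Rz(yaw) Ry(pitch) Rx(roll)).
In Python, from bench import robot, optics, job gives the robot as it stands.
- The arm moves only by the tool apply_moves, never from a script. Its argument "moves" is a list of rows, each a list of 3 entries, a list of its own where there are three numbers: the shift along the tool's x, y, z in cm, then the turn, a rotation vector about the tool's x, y, z in rad, then the opening, from 0 (shut) to 1 (fully open). In form: [[[tx, ty, tz], [rx, ry, rz], grip], ...]. A call has exactly 10 rows; each row is the pose to reach, as a shift and turn from the pose commanded when the call began, along the tool's axes at that moment; what a row does not reach only later rows make up. A row lasts 1/12 s, in which the tool goes at most 41.7 mm and 7.16 degrees, less where a joint would pass 70% of its speed; a pose out of reach is approached as far as the arm can. A call with a gripper value outside its range is refused whole. The fingers move at their own pace and stop on an object; the grip force is fixed at half the most. Time passes only in rows, so rows that repeat a pose let the fingers close, or fill a call up. It gives the time, the measured TCP pose, the force and the opening at its end, in the units of the state.
- robot.get_obs(): the state, without advancing time (a new reading comes with each control period).
- optics.snapshot(name): name is "side" or "top" or "wrist"; returns the picture (400x640x3 uint8, red, green, blue); there is no depth.
- optics.get_calibration(name): a dict with "fx", "fy", "cx", "cy" (pixels), "rvec" (rotation vector, rad) and "tvec" (3), from world to camera coordinates, as OpenCV has them. Camera axes: x right, y down, z forward; pixel columns grow to the right and rows downward; lengths in m; the calibration is good to about 2 mm. The wrist camera is an equidistant fisheye: a pixel r from the principal point sees the ray r / f radians off the axis. A picture is of the moment at which its call begins: read the wrist's pose just before it. get_calibration takes no time and is no camera call; for the wrist camera it gives the pose at the moment of the call.
- job.close_job(): hands the job in, once; it reports no verdict.
The state is a dict: "time": time; "joint_positions": joint angles; "qvel": joint speeds; "joint_torque": joint torques, N m; "tool_pos": TCP position; "ee_rot": TCP orientation; "wrist_force": force on the tool from outside, world axes, zero at the start; "wrist_torque": the same for the moment, N m; "width": finger opening in m.
Only numpy, scipy, OpenCV 4.12 (cv2) and the standard library are available. Lean on these libraries where they do the work, as an engineer would, in place of code of your own. Each camera call takes 0.05 s, during which the arm holds its last target.

## Working session

There is one attempt and no reset: what is moved stays moved. The work goes in short steps, Python scripts to look and compute and a tool call to move; the robot and the scene stay as the last step left them, time stands still between calls to the robot, and variables do not carry over. Pictures are saved under pics/ and viewed, and the job is handed in when it is done.

Besides the shell and the picture viewer there is one more tool, called as a command line: name --argument value ..., lists and objects as JSON in quotes. apply_moves: Moves the arm, as the interface text tells. Its arguments: {"type":"object","properties":{"moves":{"type":"array"}},"required":["moves"]}

```bash
mkdir -p pics; ls; python3 - <<'E'
from bench import robot, optics, job
import cv2
print(robot.get_obs())
for n in ["side","top"]:
    cv2.imwrite(f"pics/{n}0.png",optics.snapshot(n)[:,:,::-1])
    print(n,optics.get_calibration(n))
E
```

```text
pics
{'time': 0.0, 'joint_positions': array([ 1.22689718e+00,  8.79575482e-02,  1.37223347e+00, -3.91810231e-05,
        1.68358369e+00, -1.03062580e-01]), 'qvel': array([-0.00070034, -0.00057455,  0.0023263 , -0.00182391,  0.00207029,
       -0.00123913]), 'joint_torque': array([-1.41600205e-03, -3.40160751e+01, -3.02438807e+01,  7.17110164e-02,
        3.25503107e-02, -1.56705560e-04]), 'tool_pos': array([0.1310078 , 0.53364442, 0.21831329]), 'ee_rot': array([-3.13941817e+00, -1.85755332e-04,  2.90075151e+00]), 'wrist_force': array([-0.00291098,  0.43095455, -0.1308981 ]), 'wrist_torque': array([ 0.03489184,  0.04099967, -0.0205784 ]), 'width': 0.09370839574763429}
side {'fx': 415.3230281860991, 'fy': 415.3230281860991, 'cx': 318.83090016288855, 'cy': 204.62474046981737, 'rvec': array([ 2.19253469, -0.55056741,  0.24891521]), 'tvec': array([-0.41088669,  0.24226334,  0.62481974])}
top {'fx': 424.0272401583233, 'fy': 424.0272401583233, 'cx': 319.6630217719478, 'cy': 192.48249679478505, 'rvec': array([ 2.10973843, -2.16428391,  0.11520449]), 'tvec': array([0.14885654, 0.49349845, 0.90908935])}
```

View pics/side0.png

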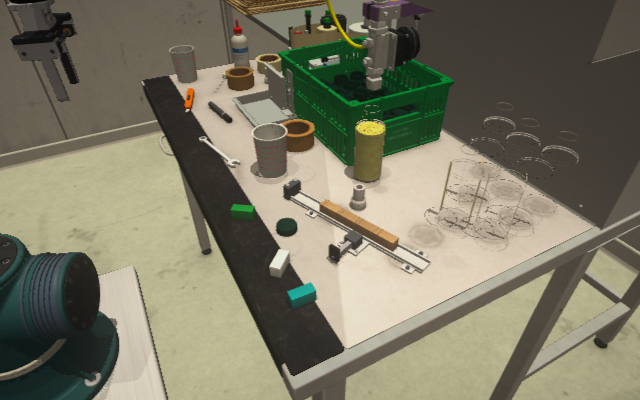

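View pics/top0.png

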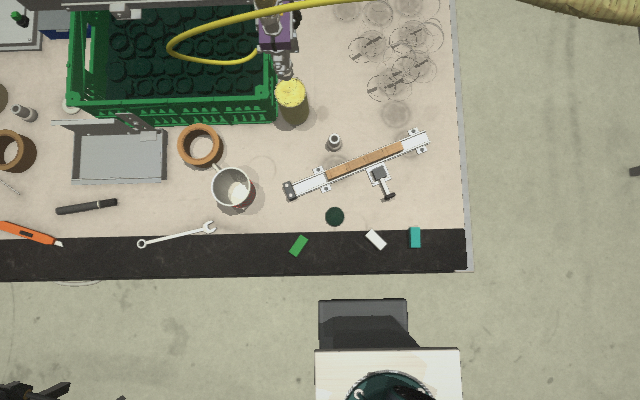

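The top view shows the rail from the stop at (290,190) to the open end at (425,140), the bolt tab at about (389,197), and the row from about (328,174) to (403,147). I'll zoom in next to measure these.

```bash
cat > h.py <<'E'
import numpy as np, cv2
from bench import optics
def cam(n):
    c=optics.get_calibration(n); R,_=cv2.Rodrigues(np.array(c['rvec'])); return c,R,np.array(c['tvec'])
def ray(n,u,v,z):
    c,R,t=cam(n); d=R.T@np.array([(u-c['cx'])/c['fx'],(v-c['cy'])/c['fy'],1]); o=-R.T@t
    return o+d*(z-o[2])/d[2]
def proj(n,P):
    c,R,t=cam(n); p=R@np.array(P)+t; return np.array([c['fx']*p[0]/p[2]+c['cx'],c['fy']*p[1]/p[2]+c['cy']])
E
python3 - <<'E'
import cv2
a=cv2.imread('pics/top0.png')[115:235,270:450]; cv2.imwrite('pics/topz.png',cv2.resize(a,None,fx=4.4,fy=4.4,interpolation=cv2.INTER_CUBIC))
a=cv2.imread('pics/side0.png')[170:290,265:445]; cv2.imwrite('pics/sidez.png',cv2.resize(a,None,fx=4.4,fy=4.4,interpolation=cv2.INTER_CUBIC))
E
```

```text
(no output)
```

View pics/topz.png

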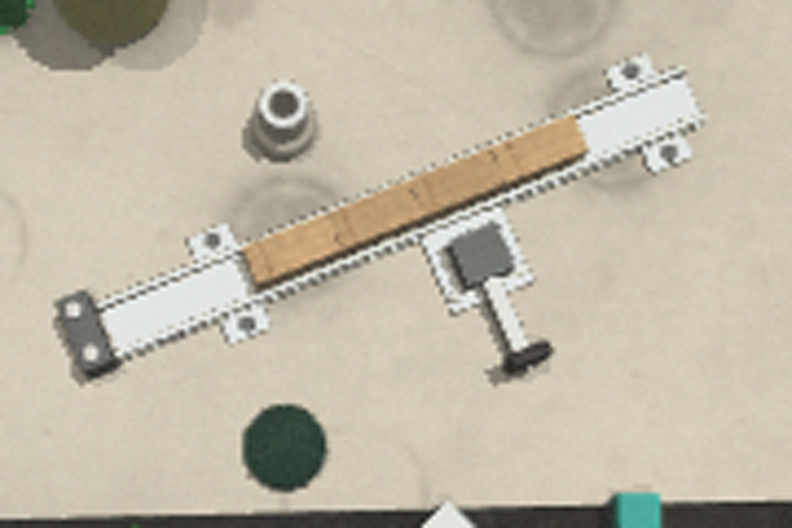

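View pics/sidez.png

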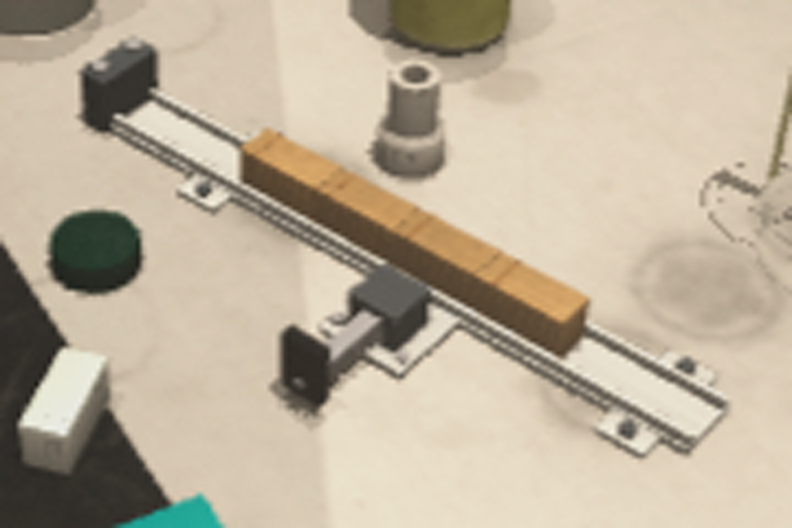

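```bash
python3 - <<'E'
from h import *
im=cv2.imread('pics/top0.png'); hsv=cv2.cvtColor(im,cv2.COLOR_BGR2HSV)
m=cv2.inRange(hsv,(8,80,150),(22,200,255)); m[:,:300]=0;m[:130]=0;m[190:]=0;m[:,415:]=0
n,l,s,c=cv2.connectedComponentsWithStats(m);print(s)
i=1+np.argmax(s[1:,4]); ys,xs=np.where(l==i)
W=np.array([ray('top',x,y,.0295)[:2] for x,y in zip(xs,ys)])
r=cv2.minAreaRect((W*1000).astype(np.float32));print(r)
mu=W.mean(0);u,S,vt=np.linalg.svd(W-mu);d=vt[0]*(1 if vt[0][1]>0 else -1)
print('centre',mu,'dir',d,np.arctan2(d[1],d[0]))
n_=np.array([-d[1],d[0]])
p=(W-mu)@d;q=(W-mu)@n_;print('ext',p.min(),p.max(),q.min(),q.max())
def z(u,v): return 270+u/4.4-.5+.114,115+v/4.4-.386
def rel(nm,u,v,h):
    P=ray('top',*z(u,v),h); print(nm,P,'along',(P[:2]-mu)@d,'perp',(P[:2]-mu)@n_)
rel('stop face far',88,293,.034);rel('stop face near',113,363,.034)
rel('floor end a',103,308,.005)
rel('rail open far',683,70,.011);rel('rail open near',702,122,.011)
for a,b in((454,245),(500,222),(518,268),(463,291)):rel('guide',a,b,.026)
rel('tab outer L',502,374,.039);rel('tab outer R',552,352,.039);rel('tab in L',518,352,.039)
rel('nozzle',284,104,.052);rel('cap',285,447,.016)
# side view
def zs(u,v): return 265+u/4.4-.386,170+v/4.4-.386
def rs(nm,u,v,h):
    P=ray('side',*zs(u,v),h); print('S',nm,P,'along',(P[:2]-mu)@d,'perp',(P[:2]-mu)@n_)
rs('row rear far',590,299,.0295);rs('row rear near',567,324,.0295);rs('row front near',242,148,.0295);rs('row front far',266,128,.0295)
rs('tab out top L',283,325,.039);rs('tab out top R',318,346,.039);rs('tab out bot R',318,405,.007)
rs('stop near',108,78,.034);rs('stop far',157,47,.034)
E
```

```text
[[     0      0    640    400 255299]
 [   326    141     77     38    701]]
((570.1370239257812, 34.096160888671875), (20.151611328125, 183.58157348632812), 20.7934513092041)
centre [0.56984093 0.03489585] dir [-0.3546249   0.93500865] 1.933309194359224
ext -0.0926399838814731 0.0909370122056268 -0.010065655822511198 0.01010501540818654
stop face far [0.52483273 0.20317625 0.034     ] along 0.17330466357251487 perp -0.017593362675288344
stop face near [0.4884675  0.19095122 0.034     ] along 0.17477017135848522 perp 0.0207437397168664
floor end a [0.52146496 0.19824615 0.005     ] along 0.1698892747446791 perp -0.012696132565740873
rail open far [ 0.63868538 -0.11019444  0.011     ] along -0.16007463479011458 perp -0.012917525090692482
rail open near [ 0.61032141 -0.11848289  0.011     ] along -0.1577658289421225 perp 0.016542319806820423
guide [0.54578055 0.01521731 0.026     ] along -0.009867192367096376 perp 0.029475161642905354
guide [ 0.55710217 -0.00882526  0.026     ] along -0.03636213546057938 perp 0.027415448878188947
guide [ 0.53285759 -0.01695356  0.026     ] along -0.035
[... 857 characters left out ...]
804594 0.1150173  0.0295    ] along 0.08973579782286631 perp 0.01066561184642923
S row front far [0.54555954 0.12315294 0.0295    ] along 0.09113193118604057 perp -0.008594847202154886
S tab out top L [ 0.48185734 -0.00880397  0.039     ] along -0.009658534710758624 perp 0.09776245828621691
S tab out top R [ 0.48857159 -0.02659969  0.039     ] along -0.02867872658735018 perp 0.09779538342688524
S tab out bot R [ 0.48749063 -0.02953988  0.007     ] along -0.03104449468041309 perp 0.09984875845390831
S stop near [0.49297909 0.19156873 0.034     ] along 0.17374762766675875 perp 0.016306381418173733
S stop far [0.52609542 0.20375474 0.034     ] along 0.17339777155018632 perp -0.01897913792799625
```

apply_moves --moves '[[[-3.1,-2.44,0],[0,0,0.0967],0],[[-6.2,-4.88,0],[0,0,0.1934],0],[[-9.3,-7.32,0],[0,0,0.29],0],[[-12.4,-9.76,0],[0,0,0.387],0],[[-15.5,-12.2,0],[0,0,0.4835],0],[[-18.6,-14.64,0],[0,0,0.58],0],[[-21.7,-17.1,0],[0,0,0.677],0],[[-24.8,-19.5,0],[0,0,0.774],0],[[-27.9,-22,0],[0,0,0.87],0],[[-31,-24.4,0],[0,0,0.967],0]]'

```text
time: 0.93
tool_pos: [0.3745, 0.2214, 0.2192]
ee_rot: [-3.141, -0.0, 1.929]
wrist_force: [1.1, 1.0, 0.6]
width: 0.0308
```

apply_moves --moves '[[[-4,1.3,0],[0,0,0],0],[[-8,2.5,0],[0,0,0],0],[[-12,3.8,0],[0,0,0],0],[[-16,5,0],[0,0,0],0],[[-20,6.3,0],[0,0,0],0],[[-24,7.5,0],[0,0,0],0],[[-28,8.8,0],[0,0,0],0],[[-32,10,1],[0,0,0],0],[[-35.5,11.1,3],[0,0,0],0],[[-37.6,11.65,6],[0,0,0],0]]'

```text
time: 1.77
tool_pos: [0.6199, -0.0906, 0.1616]
ee_rot: [3.136, 0.005, 1.931]
wrist_force: [0.6, -0.7, 0.3]
width: 0.0003
```

```bash
python3 - <<'E'
from h import *
from bench import robot
for n in ["side","top"]:
    im=optics.snapshot(n)[:,:,::-1]
    a=im[100:250,260:480] if n=='side' else im[85:235,250:470]
    cv2.imwrite(f"pics/{n}1.png",cv2.resize(a,None,fx=3.5,fy=3.5,interpolation=cv2.INTER_CUBIC))
o=robot.get_obs();print(o['time'],o['tool_pos'],o['ee_rot'],o['wrist_force'],o['width'])
mu=np.array([.56984,.0349]);d=np.array([-.3555,.9347]);n_=np.array([-d[1],d[0]])
print((o['tool_pos'][:2]-mu)@d,(o['tool_pos'][:2]-mu)@n_)
E
```

```text
1.8667 [ 0.61434592 -0.08974631  0.15114341] [-3.13030532 -0.00645001  1.92926407] [-0.79337336  0.20856166 -0.34434607] 0.0003336995067883564
-0.1323287578017666 0.002712078510693196
```

View pics/side1.png

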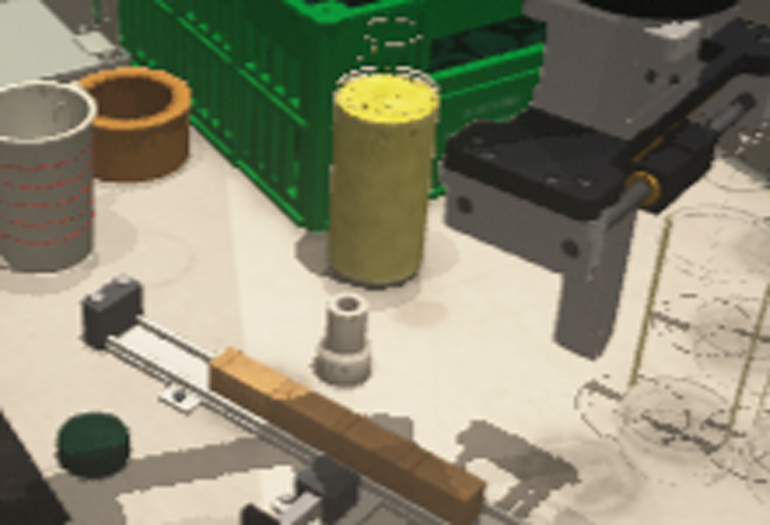

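View pics/top1.png

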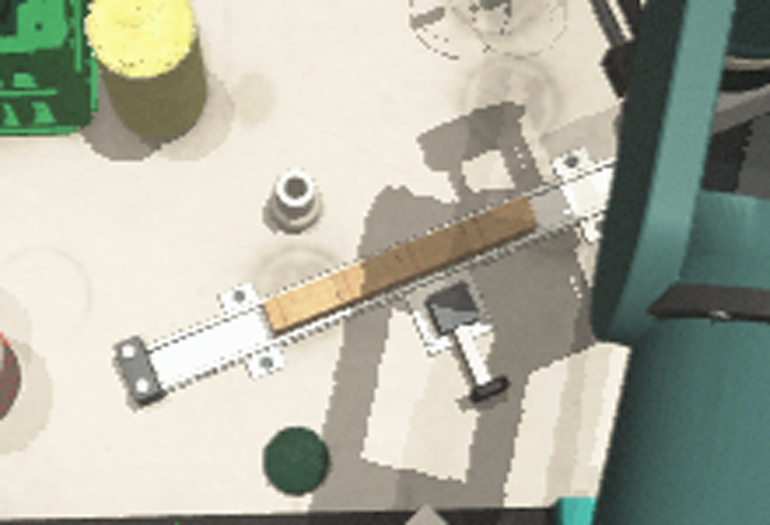

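```bash
python3 - <<'E'
from h import *
for u,v in((428,235),(437,220),(470,195),(490,240),(470,228),(435,240)): print('S',u,v,ray('side',u,v,0)[:2])
for u,v in((395,112),(380,85),(396,82),(366,46),(408,45)): print('T',u,v,ray('top',u,v,0)[:2],ray('top',u,v,.15)[:2])
mu=np.array([.56984,.0349]);d=np.array([-.3555,.9347]);n_=np.array([-d[1],d[0]])
for s in(-.13,-.095,-.01): print(s,'far body end',mu+s*d-.09*n_-.04*d)
im=cv2.imread('pics/side0.png')[90:260,400:600];cv2.imwrite('pics/gl.png',cv2.resize(im,None,fx=3.5,fy=3.5))
E
```

```text
S 428 235 [ 0.68898323 -0.0479267 ]
S 437 220 [ 0.73540522 -0.0206618 ]
S 470 195 [0.85769466 0.01084513]
S 490 240 [ 0.78737246 -0.11801766]
S 470 228 [ 0.77809395 -0.07249232]
S 435 240 [ 0.69176192 -0.06600875]
T 395 112 [ 0.68905759 -0.04532422] [ 0.63952835 -0.02125191]
T 380 85 [ 0.75696592 -0.01289263] [0.69695457 0.00617365]
T 396 82 [ 0.7630834  -0.05121527] [ 0.70212777 -0.02623364]
T 366 46 [0.85679936 0.01662859] [0.78137804 0.03113806]
T 408 45 [ 0.85542258 -0.08447526] [ 0.78021377 -0.05435972]
-0.13 far body end [ 0.714398 -0.092004]
-0.095 far body end [ 0.7019555 -0.0592895]
-0.01 far body end [0.671738 0.02016 ]
```

View pics/gl.png

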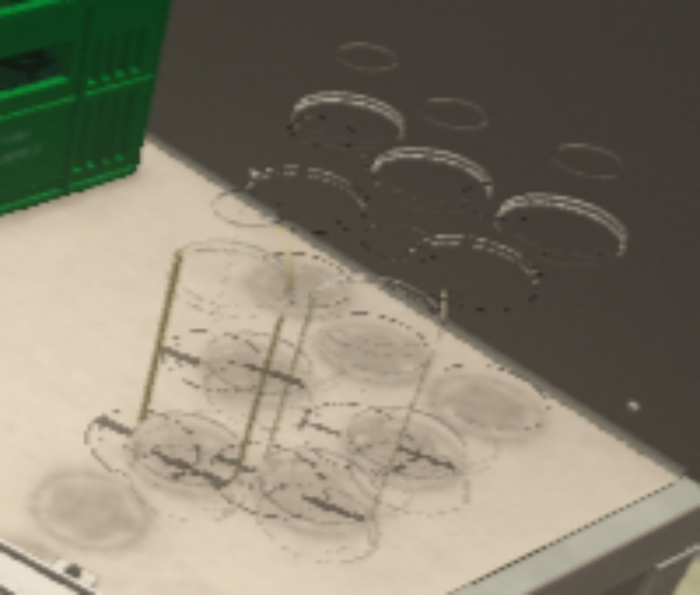

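apply_moves --moves '[[[0,-1.5,0],[0,0,0.12],0],[[0,-3,0],[0,0,0.24],0],[[0,-4,0],[0,0,0.36],0],[[0,-4,0],[0,0,0.48],0],[[0,-4,0],[0,0,0.6],0],[[0,-4,0],[0,0,0.72],0],[[0,-4,0],[0,0,0.84],0],[[0,-4,0],[0,0,0.96],0],[[0,-4,0],[0,0,1.08],0],[[0,-4,0],[0,0,1.2],0]]'

```text
time: 2.7
tool_pos: [0.5786, -0.0998, 0.1604]
ee_rot: [-3.142, -0.001, 0.729]
wrist_force: [-0.7, -0.2, -0.2]
width: 0.0004
```

```bash
cat >> h.py <<'E'
mu=np.array([.56984,.0349]);d=np.array([-.3555,.9347]);n_=np.array([-d[1],d[0]])
def st():
    from bench import robot
    o=robot.get_obs();p=o['tool_pos']
    print('t',o['time'],'p',p.round(4),'rot',o['ee_rot'].round(4),'F',o['wrist_force'].round(2),'w',round(o['width'],4))
    print('along %.4f perp %.4f tipz %.4f'%((p[:2]-mu)@d,(p[:2]-mu)@n_,p[2]-.014)); 
    print('Falong %.2f Fperp %.2f'%(o['wrist_force'][:2]@d,o['wrist_force'][:2]@n_))
    return o
E
python3 -c "
from h import *
o=st()
from scipy.spatial.transform import Rotation as R
M=R.from_euler('xyz',o['ee_rot']).as_matrix()
D=np.r_[mu-.13*d,.12]-o['tool_pos'];print('tool shift to pre-pose z.12',M.T@D, 'yaw left',o['ee_rot'][2]-.3658)"
```

```text
t 2.7 p [ 0.5786 -0.0998  0.1604] rot [-3.1415e+00 -7.0000e-04  7.2900e-01] F [-0.73 -0.2  -0.2 ] w 0.0004
along -0.1291 perp 0.0397 tipz 0.1464
Falong 0.08 Fperp 0.75
tool shift to pre-pose z.12 [0.03667909 0.01506372 0.0404434 ] yaw left 0.363191172848668
```

apply_moves --moves '[[[0.9,0.38,0],[0,0,0.12],0],[[1.8,0.75,0],[0,0,0.24],0],[[2.7,1.1,1],[0,0,0.34],0],[[3.67,1.5,2],[0,0,0.365],0],[[3.67,1.5,4],[0,0,0.365],0],[[3.67,1.5,6],[0,0,0.365],0],[[3.67,1.5,8],[0,0,0.365],0],[[3.67,1.5,9.5],[0,0,0.365],0],[[3.67,1.5,10],[0,0,0.365],0],[[3.67,1.5,10],[0,0,0.365],0]]'

```text
time: 3.53
tool_pos: [0.615, -0.0864, 0.0582]
ee_rot: [-3.139, 0.003, 0.37]
wrist_force: [0.2, -0.2, 0.1]
width: 0.0003
```

```bash
python3 - <<'E'
from h import *
st()
im=optics.snapshot('side')[:,:,::-1][170:290,265:445]
cv2.imwrite("pics/side2.png",cv2.resize(im,None,fx=4.4,fy=4.4,interpolation=cv2.INTER_CUBIC))
E
```

```text
t 3.5333 p [ 0.615  -0.0864  0.0582] rot [-3.1393e+00  2.7000e-03  3.6970e-01] F [ 0.2  -0.24  0.06] w 0.0003
along -0.1295 perp 0.0009 tipz 0.0442
Falong -0.30 Fperp -0.10
```

View pics/side2.png

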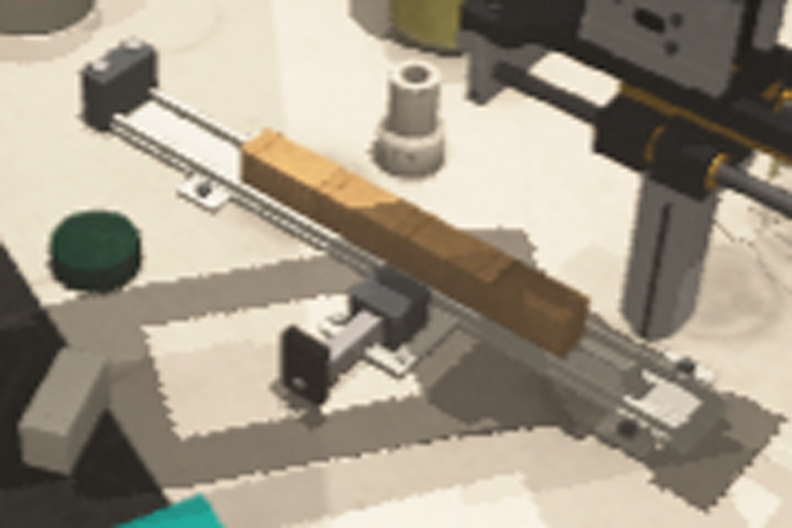

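apply_moves --moves '[[[0,0,1],[0,0,0.006],0],[[0.1,0,2],[0,0,0.006],0],[[0.1,0,2.8],[0,0,0.006],0],[[0.1,0,2.8],[0,0,0.006],0],[[0.1,-0.5,2.8],[0,0,0.006],0],[[0.1,-1,2.8],[0,0,0.006],0],[[0.1,-1.4,2.8],[0,0,0.006],0],[[0.1,-1.8,2.8],[0,0,0.006],0],[[0.1,-1.8,2.8],[0,0,0.006],0],[[0.1,-1.8,2.8],[0,0,0.006],0]]'

```text
time: 4.42
tool_pos: [0.6109, -0.0702, 0.0319]
ee_rot: [3.141, -0.001, 0.363]
wrist_force: [0.2, 0.7, 0.9]
width: 0.0003
```

```bash
python3 - <<'E'
from h import *
st()
im=optics.snapshot('side')[:,:,::-1][170:290,265:445]
cv2.imwrite("pics/side3.png",cv2.resize(im,None,fx=4.4,fy=4.4,interpolation=cv2.INTER_CUBIC))
E
```

```text
t 4.4167 p [ 0.6109 -0.0702  0.0319] rot [ 3.1411e+00 -6.0000e-04  3.6340e-01] F [0.24 0.68 0.87] w 0.0003
along -0.1128 perp -0.0011 tipz 0.0179
Falong 0.55 Fperp -0.47
```

View pics/side3.png

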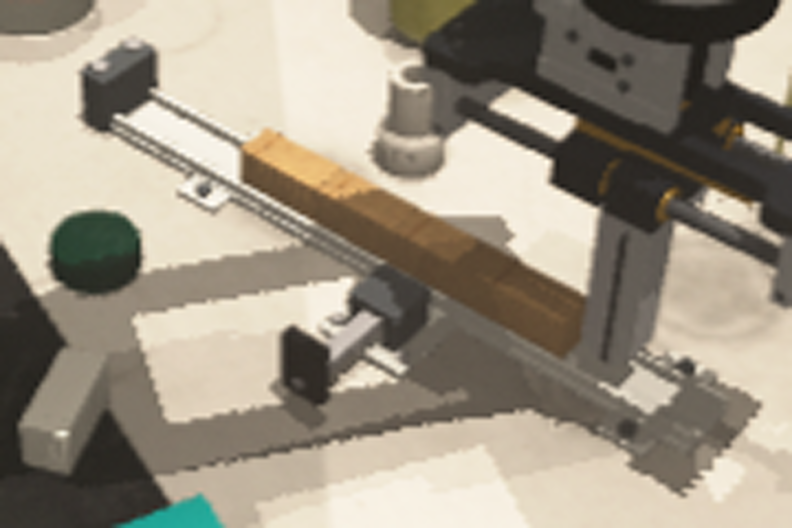

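apply_moves --moves '[[[0,-0.2,0.25],[0,0,0],0],[[0,-0.4,0.25],[0,0,0],0],[[0,-0.8,0.25],[0,0,0],0],[[0,-1.3,0.25],[0,0,0],0],[[0,-1.8,0.25],[0,0,0],0],[[0,-2.3,0.25],[0,0,0],0],[[0,-2.8,0.25],[0,0,0],0],[[0,-3.3,0.25],[0,0,0],0],[[0,-3.7,0.25],[0,0,0],0],[[0,-4,0.25],[0,0,0],0]]'

```text
time: 5.3
tool_pos: [0.5964, -0.0324, 0.029]
ee_rot: [-3.142, -0.0, 0.363]
wrist_force: [1.3, -0.4, -0.8]
width: 0.0007
```

```bash
python3 - <<'E'
from h import *
st()
im=optics.snapshot('side')[:,:,::-1][170:290,265:445]
cv2.imwrite("pics/side4.png",cv2.resize(im,None,fx=4.4,fy=4.4,interpolation=cv2.INTER_CUBIC))
E
```

```text
t 5.3 p [ 0.5964 -0.0324  0.029 ] rot [-3.1415e+00 -1.0000e-04  3.6320e-01] F [ 1.33 -0.36 -0.78] w 0.0007
along -0.0724 perp -0.0009 tipz 0.0150
Falong -0.81 Fperp -1.11
```

View pics/side4.png

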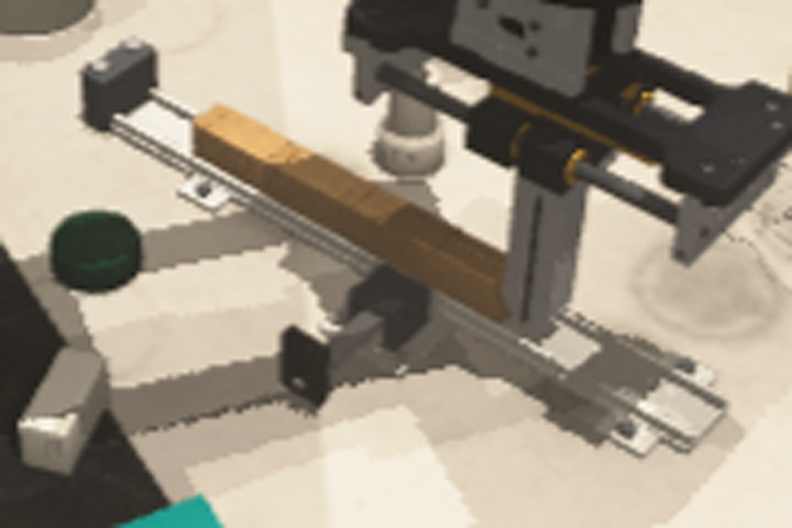

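apply_moves --moves '[[[0,-0.4,0],[0,0,0],0],[[0,-0.9,0],[0,0,0],0],[[0,-1.4,0],[0,0,0],0],[[0,-1.9,0],[0,0,0],0],[[0,-2.4,0],[0,0,0],0],[[0,-2.9,0],[0,0,0],0],[[0,-3.4,0],[0,0,0],0],[[0,-3.8,0],[0,0,0],0],[[0,-4.1,0],[0,0,0],0],[[0,-4.3,0],[0,0,0],0]]'

```text
time: 6.18
tool_pos: [0.5812, 0.0076, 0.029]
ee_rot: [-3.141, 0.0, 0.363]
wrist_force: [-0.3, -0.8, -0.1]
width: 0.0006
```

apply_moves --moves '[[[0,-0.1,0],[0,0,0],0],[[0,-0.1,0],[0,0,0],0],[[0,-0.2,0],[0,0,0],0],[[0,-0.2,0],[0,0,0],0],[[0,-0.3,0],[0,0,0],0],[[0,-0.3,0],[0,0,0],0],[[0,-0.4,0],[0,0,0],0],[[0,-0.4,0],[0,0,0],0],[[0,-0.4,0],[0,0,0],0],[[0,-0.4,0],[0,0,0],0]]'

```text
time: 7.02
tool_pos: [0.5799, 0.0109, 0.0289]
ee_rot: [-3.141, -0.0, 0.363]
wrist_force: [-0.3, -0.2, -0.3]
width: 0.0002
```

```bash
python3 - <<'E'
from h import *
st()
im=optics.snapshot('side')[:,:,::-1][170:290,265:445]
cv2.imwrite("pics/side5.png",cv2.resize(im,None,fx=4.4,fy=4.4,interpolation=cv2.INTER_CUBIC))
E
```

```text
t 7.0167 p [0.5799 0.0109 0.0289] rot [-3.1414 -0.      0.3628] F [-0.31 -0.19 -0.31] w 0.0002
along -0.0260 perp -0.0009 tipz 0.0149
Falong -0.06 Fperp 0.36
```

View pics/side5.png

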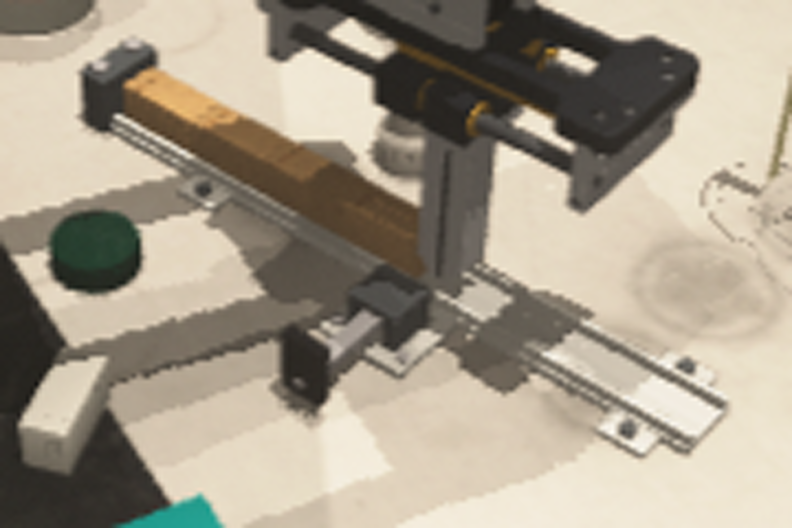

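apply_moves --moves '[[[0,-0.1,0],[0,0,0],0],[[0,-0.1,0],[0,0,0],0],[[0,-0.2,0],[0,0,0],0],[[0,-0.2,0],[0,0,0],0],[[0,-0.3,0],[0,0,0],0],[[0,-0.3,0],[0,0,0],0],[[0,-0.4,0],[0,0,0],0],[[0,-0.4,0],[0,0,0],0],[[0,-0.4,0],[0,0,0],0],[[0,-0.4,0],[0,0,0],0]]'

```text
time: 7.9
tool_pos: [0.5786, 0.0145, 0.029]
ee_rot: [3.141, -0.0, 0.363]
wrist_force: [0.7, -0.7, -0.0]
width: 0.0002
```

```bash
python3 - <<'E'
from h import *
st()
im=optics.snapshot('side')[:,:,::-1][170:290,265:445]
cv2.imwrite("pics/side6.png",cv2.resize(im,None,fx=4.4,fy=4.4,interpolation=cv2.INTER_CUBIC))
im=optics.snapshot('top')[:,:,::-1][115:235,270:450]
cv2.imwrite("pics/top6.png",cv2.resize(im,None,fx=4.4,fy=4.4,interpolation=cv2.INTER_CUBIC))
E
```

```text
t 7.9 p [0.5786 0.0145 0.029 ] rot [ 3.1414e+00 -2.0000e-04  3.6270e-01] F [ 0.73 -0.66 -0.02] w 0.0002
along -0.0222 perp -0.0009 tipz 0.0150
Falong -0.87 Fperp -0.44
```

View pics/side6.png

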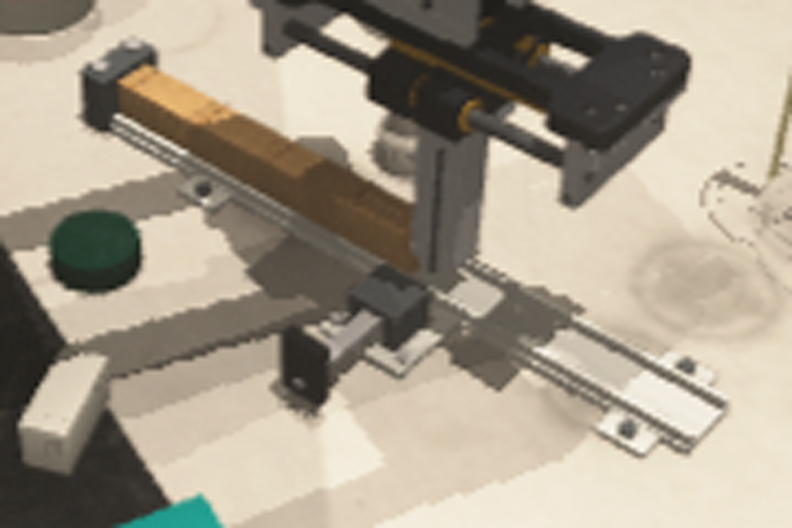

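View pics/top6.png

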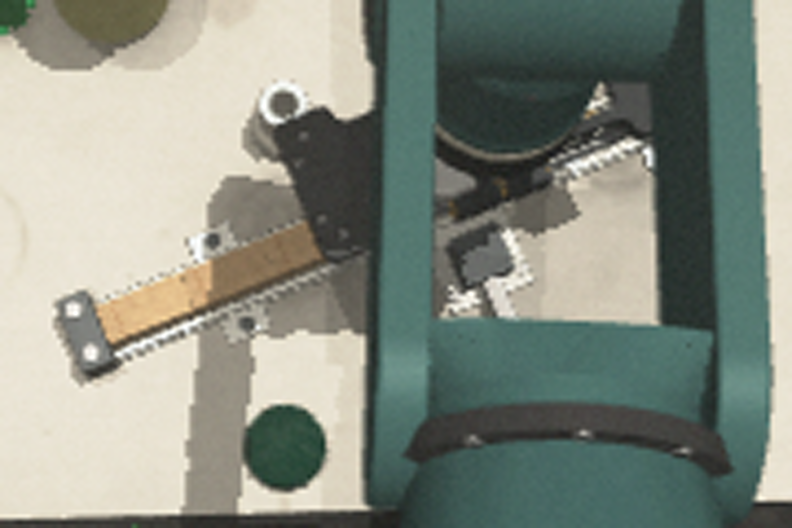

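apply_moves --moves '[[[0,-0.1,0],[0,0,0],0],[[0,-0.1,0],[0,0,0],0],[[0,-0.1,0],[0,0,0],0],[[0,-0.2,0],[0,0,0],0],[[0,-0.2,0],[0,0,0],0],[[0,-0.2,0],[0,0,0],0],[[0,-0.3,0],[0,0,0],0],[[0,-0.3,0],[0,0,0],0],[[0,-0.3,0],[0,0,0],0],[[0,-0.3,0],[0,0,0],0]]'

```text
time: 8.83
tool_pos: [0.5789, 0.0148, 0.0297]
ee_rot: [3.136, -0.001, 0.362]
wrist_force: [2.4, -8.4, 0.1]
width: 0.0003
```

```bash
python3 - <<'E'
from h import *
st()
E
```

```text
t 8.8333 p [0.5789 0.0148 0.0297] rot [ 3.136e+00 -1.500e-03  3.622e-01] F [ 2.44 -8.42  0.11] w 0.0003
along -0.0220 perp -0.0013 tipz 0.0157
Falong -8.74 Fperp 0.71
```

apply_moves --moves '[[[0,0.4,0],[0,0,0],0],[[0,1,0],[0,0,0],0],[[0,2,0],[0,0,0],0],[[0,3,-1],[0,0,0],0],[[0,3,-3],[0,0,0],0],[[0,3,-5.5],[0,0,0],0],[[-1.5,2.5,-7],[0,0,0],0],[[-4,1.5,-7],[0,0,0],0],[[-7,0.5,-7],[0,0,0],0],[[-10,0.15,-7],[0,0,0],0]]'

```text
time: 9.67
tool_pos: [0.4838, -0.0192, 0.1]
ee_rot: [-3.141, -0.001, 0.364]
wrist_force: [-0.4, -0.0, -0.3]
width: 0.0008
```

apply_moves --moves '[[[-2,0,0],[0,0,0],0],[[-4,0,0],[0,0,0],0],[[-4.3,0,0],[0,0,0],0],[[-4.3,0,0],[0,0,0],0],[[-4.3,0,0],[0,0,0],0],[[-4.3,0,0],[0,0,0],0],[[-4.3,0,0],[0,0,0],0],[[-4.3,0,0],[0,0,0],0],[[-4.3,0,0],[0,0,0],0],[[-4.3,0,0],[0,0,0],0]]'

```text
time: 10.5
tool_pos: [0.4445, -0.0346, 0.0988]
ee_rot: [-3.141, 0.0, 0.363]
wrist_force: [0.6, 0.4, 0.1]
width: 0.0006
```

```bash
python3 - <<'E'
from h import *
st()
for n,u,v,z in (('white',375,239,.03),('turq',415,237,.03)):
    P=ray('top',u,v,z);print(n,P,(P[:2]-mu)@d,(P[:2]-mu)@n_)
im=optics.snapshot('side')[:,:,::-1][170:320,225:445]
cv2.imwrite("pics/side7.png",cv2.resize(im,None,fx=3.6,fy=3.6,interpolation=cv2.INTER_CUBIC))
im=optics.snapshot('top')[:,:,::-1][115:265,250:470]
cv2.imwrite("pics/top7.png",cv2.resize(im,None,fx=3.6,fy=3.6,interpolation=cv2.INTER_CUBIC))
E
```

```text
t 10.5 p [ 0.4445 -0.0346  0.0988] rot [-3.1413e+00  3.0000e-04  3.6320e-01] F [0.58 0.36 0.08] w 0.0006
along -0.0204 perp 0.1418 tipz 0.0848
Falong 0.13 Fperp -0.67
white [0.39128083 0.01699659 0.03      ] 0.04674346542425896 0.17326392290806608
turq [ 0.39352163 -0.07069112  0.03      ] -0.03601483914180344 0.20234242313901898
```

View pics/side7.png

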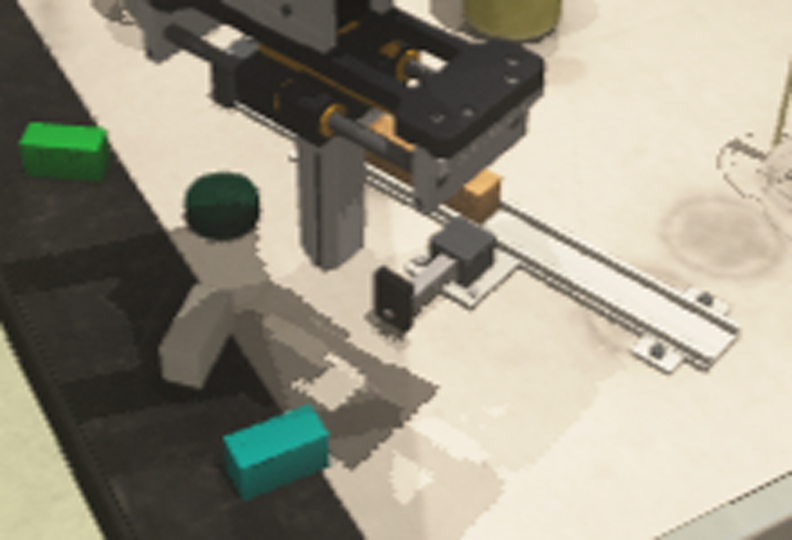

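View pics/top7.png

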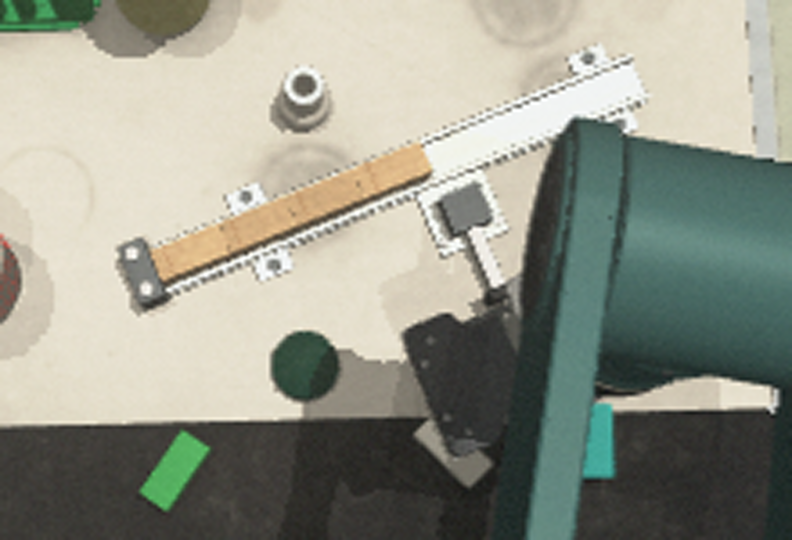

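apply_moves --moves '[[[0,0,2],[0,0,0],0],[[0,0,4],[0,0,0],0],[[0,0,6],[0,0,0],0],[[0,0,7],[0,0,0],0],[[0,0,7.2],[0,0,0],0],[[0.5,0,7.2],[0,0,0],0],[[1,0,7.2],[0,0,0],0],[[1.6,0,7.2],[0,0,0],0],[[2.2,0,7.2],[0,0,0],0],[[2.7,0,7.2],[0,0,0],0]]'

```text
time: 11.43
tool_pos: [0.4712, -0.025, 0.028]
ee_rot: [3.141, -0.002, 0.363]
wrist_force: [-1.0, -0.0, 0.2]
width: 0.0004
```

apply_moves --moves '[[[0.4,0,0],[0,0,0],0],[[0.8,0,0],[0,0,0],0],[[1.2,0,0],[0,0,0],0],[[1.6,0,0],[0,0,0],0],[[2,0,0],[0,0,0],0],[[2.4,0,0],[0,0,0],0],[[2.8,0,0],[0,0,0],0],[[3,0,0],[0,0,0],0],[[3.2,0,0],[0,0,0],0],[[3.3,0,0],[0,0,0],0]]'

```text
time: 12.27
tool_pos: [0.5006, -0.0134, 0.0269]
ee_rot: [-3.142, -0.0, 0.363]
wrist_force: [-0.7, -1.0, 0.8]
width: 0.0004
```

```bash
python3 - <<'E'
from h import *
st()
im=optics.snapshot('side')[:,:,::-1][170:320,225:445]
cv2.imwrite("pics/side8.png",cv2.resize(im,None,fx=3.6,fy=3.6,interpolation=cv2.INTER_CUBIC))
E
```

```text
t 12.2667 p [ 0.5006 -0.0134  0.0269] rot [-3.1415e+00 -1.0000e-04  3.6290e-01] F [-0.68 -0.97  0.83] w 0.0004
along -0.0205 perp 0.0819 tipz 0.0129
Falong -0.66 Fperp 0.98
```

View pics/side8.png

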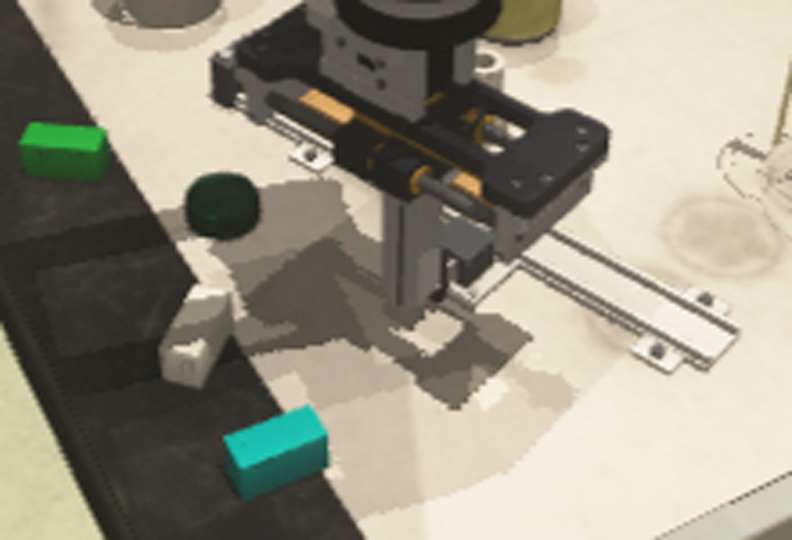

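The finger is pushing the tab square on, and the bolt is partly in. I'll keep going to its limit in small steps.

apply_moves --moves '[[[0.2,0,0],[0,0,0],0],[[0.4,0,0],[0,0,0],0],[[0.6,0,0],[0,0,0],0],[[0.8,0,0],[0,0,0],0],[[0.9,0,0],[0,0,0],0],[[1,0,0],[0,0,0],0],[[1.1,0,0],[0,0,0],0],[[1.2,0,0],[0,0,0],0],[[1.2,0,0],[0,0,0],0],[[1.2,0,0],[0,0,0],0]]'

```text
time: 13.15
tool_pos: [0.5113, -0.0093, 0.0269]
ee_rot: [-3.141, 0.001, 0.363]
wrist_force: [-2.5, -1.8, 1.5]
width: 0.0002
```

```bash
python3 - <<'E'
from h import *
st()
E
```

```text
t 13.15 p [ 0.5113 -0.0093  0.0269] rot [-3.1414e+00  7.0000e-04  3.6280e-01] F [-2.47 -1.81  1.51] w 0.0002
along -0.0205 perp 0.0704 tipz 0.0129
Falong -0.81 Fperp 2.95
```

apply_moves --moves '[[[0.1,0,0],[0,0,0],0],[[0.1,0,0],[0,0,0],0],[[0.2,0,0],[0,0,0],0],[[0.2,0,0],[0,0,0],0],[[0.3,0,0],[0,0,0],0],[[0.3,0,0],[0,0,0],0],[[0.4,0,0],[0,0,0],0],[[0.4,0,0],[0,0,0],0],[[0.4,0,0],[0,0,0],0],[[0.4,0,0],[0,0,0],0]]'

```text
time: 13.98
tool_pos: [0.5114, -0.0092, 0.0268]
ee_rot: [-3.141, 0.01, 0.363]
wrist_force: [-11.5, -4.2, 7.8]
width: 0.0
```

```bash
python3 - <<'E'
from h import *
st()
E
```

```text
t 13.9833 p [ 0.5114 -0.0092  0.0268] rot [-3.1409  0.0098  0.3628] F [-11.48  -4.2    7.84] w 0.0
along -0.0205 perp 0.0703 tipz 0.0128
Falong 0.16 Fperp 12.23
```

apply_moves --moves '[[[-0.3,0,0],[0,0,0],0],[[-0.8,0,0],[0,0,0],0],[[-2,0,0],[0,0,0],0],[[-4,0,0],[0,0,0],0],[[-5,0,-2],[0,0,0],0],[[-6,0,-5],[0,0,0],0],[[-8,0,-8],[0,0,0],0],[[-10,0,-11],[0,0,0],0],[[-12,2,-14],[0,0,0],0],[[-13,5,-16],[0,0,0],0]]'

```text
time: 14.82
tool_pos: [0.4116, -0.1001, 0.1909]
ee_rot: [3.138, -0.006, 0.366]
wrist_force: [1.6, -0.5, -0.5]
width: 0.0003
```

apply_moves --moves '[[[-1,3,0],[0,0,0],0],[[-2,6,0],[0,0,0],0],[[-2,9,0],[0,0,0],0],[[-2,12,0],[0,0,0],0],[[-2,12,0],[0,0,0],0],[[-2,12,0],[0,0,0],0],[[-2,12,0],[0,0,0],0],[[-2,12,0],[0,0,0],0],[[-2,12,0],[0,0,0],0],[[-2,12,0],[0,0,0],0]]'

```text
time: 15.65
tool_pos: [0.4355, -0.219, 0.1873]
ee_rot: [3.141, -0.001, 0.364]
wrist_force: [0.1, -0.1, -0.8]
width: 0.0006
```

```bash
python3 - <<'E'
from h import *
st()
im=optics.snapshot('side')[:,:,::-1]
cv2.imwrite("pics/side9.png",cv2.resize(im[170:320,225:445],None,fx=3.6,fy=3.6,interpolation=cv2.INTER_CUBIC))
im=np.ascontiguousarray(optics.snapshot('top')[:,:,::-1])
cv2.imwrite("pics/top9.png",cv2.resize(im[115:265,250:470],None,fx=3.6,fy=3.6,interpolation=cv2.INTER_CUBIC))
hsv=cv2.cvtColor(im,cv2.COLOR_BGR2HSV)
m=cv2.inRange(hsv,(8,80,150),(22,200,255)); m[:,:280]=0;m[:130]=0;m[210:]=0;m[:,415:]=0
n,l,s,c=cv2.connectedComponentsWithStats(m)
i=1+np.argmax(s[1:,4]); ys,xs=np.where(l==i);print(s[i])
W=np.array([ray('top',x,y,.0295)[:2] for x,y in zip(xs,ys)])-mu
print('along',(W@d).min(),(W@d).max(),'perp',(W@n_).min(),(W@n_).max())
E
```

```text
t 15.65 p [ 0.4355 -0.219   0.1873] rot [ 3.1412e+00 -7.0000e-04  3.6430e-01] F [ 0.09 -0.09 -0.79] w 0.0006
along -0.1896 perp 0.2158 tipz 0.1733
Falong -0.11 Fperp -0.05
[292 155  78  38 717]
along -0.009774771512318757 0.17292108533245784 perp -0.010617886416074234 0.009744499100290063
```

View pics/side9.png

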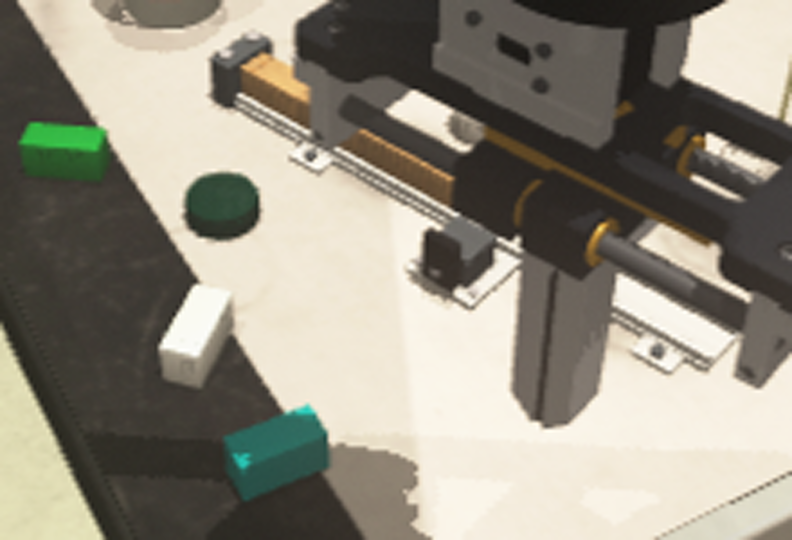

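View pics/top9.png

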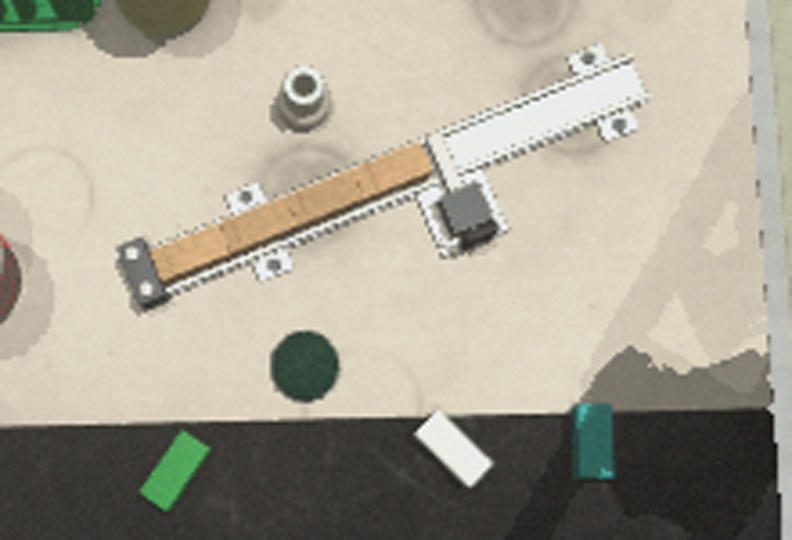

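The row is against the stop, and the bolt lies across the rail with its tab beside the guide block. The nozzle, cap and beaker look unmoved, and the arm is clear.

```bash
python3 -c "
from bench import job; print(job.close_job())"
```

```text
the job is handed in; nothing more can be done
None
```

I pushed the four spacers along the rail as one row, from behind with shut fingers, until they were home against the end stop. I then pushed the keeper bolt in by its tab, backed the arm clear, and handed the job in at about 16 s of the 43 s allowed.

- **Row:** the tool stopped advancing and the push force rose to 8.7 N, with the bolt still drawn back. In the last top view the row measures about 183 mm long (nominal 184), so no gaps. Its front is at the stop face and its sides are centred to within 1 mm.
- **Bolt:** it stopped at a hard limit, with the force rising from about 3 N to 12 N. The last top view shows the bar right across the rail just behind the last spacer. I did not measure the bolt's travel directly. The tool's stopping point put the tab face at about rail y = 62 mm, which is the full 40 mm.
- **Bystanders:** the nozzle and cap look unmoved in the last pictures, and so does the part of the beaker in view. I judged this by eye and did not measure it.
- **Robot:** the wrist force was near zero with the arm clear.

No check failed. The only disagreement was a few millimetres (about 3 to 5) in where the rail origin lies along the rail, so I relied on contact force for both end positions.

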